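# Find the rattling case and hold it out for rework

## Robot

A 6-joint arm with a two-finger parallel gripper is mounted at the origin on a cart in front of the work surface, level with it; the furniture and walls round the work are solid. World frame = base frame: x ahead of the robot, y to its left, z up, the work surface at z = 0. Lengths are in m, angles in rad, forces in N, time in s.
With the tool pointing down it reaches from about 0.35 to 0.85 m from the base axis. Payload 8.1 kg.
Tool frame: the origin (TCP) lies midway between the tips of the shut fingers; the grasp point (between the pads) lies 19 mm behind it (robot.grip_point_offset is the distance from the TCP to the grasp point, in m); z points along the fingers, y is the line along which they close (so a half turn about z gives the same grasp; the last joint's range is limited). The gripper opens to 93 mm and grips with 3 to 60 N. Pads are 15 mm wide; open, the fingers measure 128 mm over their backs; the gripper's body (75 mm by 188 mm) begins 65 mm behind the grasp point.
Start: joints at [1.265, 0.13, 1.488, -0, 1.523, -0.085], TCP at [0.131, 0.585, 0.219] pointing down, gripper open.
Joint ranges: [-2.96, 2.96], [-0.89, 2.26], [0.02, 2.5], [-1.34, 4.48], [0, 2.73], [-2.66, 2.66]. Speed limits (rad/s): [2.39, 2.39, 2.79, 3.14, 3.14, 3.14].

## Interface

Orientations are given as a rotation vector (axis times angle).
In Python, from plant import robot, read_camera, job gives the robot as it stands.
- The arm moves only by the shell command python3 -m inch 'ROWS' [FORCE]. ROWS is JSON, one flat list of numbers, 5 for each row, row after row: the shift along the world's x, y, z in mm, then the turn about the world's z in degrees, then the opening in per cent of the stroke, from 0 (shut) to 100 (fully open). In form: [dx, dy, dz, yaw, hand, dx, dy, dz, yaw, hand, ...]. A call has 1 to 10 rows; each row is the pose to reach, as a shift and turn from the pose commanded when the call began; what a row does not reach only later rows make up. A row lasts 1/12 s, in which the tool goes at most 41.7 mm and 7.16 degrees, less where a joint would pass 70% of its speed; a pose out of reach is approached as far as the arm can. A call with a gripper value outside its range is refused whole. The fingers move at their own pace and stop on an object; FORCE is the grip in N (left out, the last holds). Time passes only in rows, so rows that repeat a pose let the fingers close. It gives the time, the measured TCP pose, the force, the opening and the grip force at its end, in the units of the state.
- robot.read_state(): the state, without advancing time (a new reading comes with each control period).
- read_camera(name): name is "side" or "top" or "wrist"; returns a dict with "image" (384x512x3 uint8, blue, green, red), "K" (3x3 intrinsics, pixels), "extrinsics" (4x4, takes a point from world to camera coordinates); the wrist camera has in their place "mount" (4x4, takes a point from camera to tool coordinates, whose origin is the TCP and whose axes are the flange's). Camera axes: x right, y down, z forward; pixel columns grow to the right and rows downward; lengths in m; the calibration is good to about 2 mm. The wrist camera is an equidistant fisheye: a pixel r from the principal point sees the ray r / f radians off the axis. A picture is of the moment at which its call begins: read the wrist's pose just before it. There is no depth.
- job.close_job(): hands the job in; it is judged then, once.
The state is a dict: "t": time; "q": joint angles; "dq": joint speeds; "joint_torque": joint torques, N m; "tool_pos": TCP position; "orientation": TCP orientation; "force": force on the tool from outside, world axes, zero at the start; "wrist_torque": the same for the moment, N m; "opening": finger opening in m; "gripper_force": force on a finger pad.
Only numpy, scipy, OpenCV 4.12 (cv2) and the standard library are available. Lean on these libraries where they do the work, as an engineer would, in place of code of your own. Each camera call takes 0.05 s, during which the arm holds its last target. There are 200 camera calls.

## Task

One of the three sealed grey cases has something loose in it. Lift them one at a time and rock each one end over end, tipping it by about 30 degrees, until you have felt the one that rattles; stand the quiet two squarely in the rack, upright and side by side, each in the middle of a bay of its own (the stray case, if quiet, goes into the empty middle bay). Finish while holding the rattling case out, level and still, centred about 15 cm above the steel tray, without letting go, and leave the other things on the worktop where they are.

Things in the scene. Friction and masses are not known exactly. Their poses are not given: they have to be found in the camera images.
- case_left: Sealed grey case, a closed box 160 long (own x) x 52 wide (own y) x 60 high mm, flat long sides, a black clasp 4 mm proud on each end. Origin at the centre of its underside, z up. 0.2 to 0.7 kg all told: weight tells nothing. Starts in the rack's left bay (larger y). The three look alike; any one of them may be the rattling one.
- case_right: Sealed grey case, a closed box 160 long (own x) x 52 wide (own y) x 60 high mm, flat long sides, a black clasp 4 mm proud on each end. Origin at the centre of its underside, z up. Starts in the rack's right bay (smaller y). The quiet two have nothing loose: their weight sits in the middle.
- case_stray: Sealed grey case, a closed box 160 long (own x) x 52 wide (own y) x 60 high mm, flat long sides, a black clasp 4 mm proud on each end. Origin at the centre of its underside, z up. Starts on the bare worktop right of the rack, turned a little. In the rattling case (any of the three) a steel ball of 0.19 kg runs freely on the flat inner floor, 50 mm or more either side of the middle, and knocks on the ends when tipped.
- rack: Fixed plywood board 190 (own x) x 360 (own y) x 8 mm lying on the worktop, with two ribs 6 wide and 6 mm high along x that part it into three bays 115 mm apart along y, and a stop lath 13 mm high along its far edge (own x = 86 to 94 mm). Origin at the centre of its underside. Cases stand in the bays with their length along the rack's x.
- bay_left (a point): Centre of the left bay, on the board's upper face (8 mm above the worktop).
- bay_middle (a point): Centre of the middle bay, empty at the start, on the board's upper face (8 mm above the worktop).
- bay_right (a point): Centre of the right bay, on the board's upper face (8 mm above the worktop).
- tray: Fixed open steel tray 180 (own x) x 130 (own y) x 25 mm high on the worktop at the right; origin at the centre of its underside.
- nozzle: Bystander: cartridge nozzle standing upright, 23 mm wide, 88 mm high; origin under its foot.
- tape_measure: Bystander: pocket tape measure 64x75x30 mm; origin at the centre of its underside.
- blue_tape: Bystander: roll of blue masking tape, 94 mm across, 24 mm high; origin at the centre of its underside.
- coupon: Bystander: flat steel test coupon 30x100x6 mm; origin at the centre of its underside.

How it is judged:
On the way:
1. the rattling case is lifted clear and tipped end over end by at least 20 degrees (((distance between loose_ball and case_left below 0.085 m and height (world z) of case_left above 0.04 m and (angle between case_left's own x axis and vertical below 1.22 rad or angle between case_left's own x axis and vertical above 1.92 rad)) or (distance between loose_ball and case_right below 0.085 m and height (world z) of case_right above 0.04 m and (angle between case_right's own x axis and vertical below 1.22 rad or angle between case_right's own x axis and vertical above 1.92 rad)) or (distance between loose_ball and case_stray below 0.085 m and height (world z) of case_stray above 0.04 m and (angle between case_stray's own x axis and vertical below 1.22 rad or angle between case_stray's own x axis and vertical above 1.92 rad)))), for 0.1 s.
At the end, for the whole second after the job is handed in: The rattling case is held by the fingers: centre within 40 mm of the tray's, underside 80 to 250 mm above the worktop, level within 0.2 rad, still. Each quiet case stands upright (0.1 rad) on the rack's board, at rest, within 20 mm of a bay's centre and 0.17 rad of the rack's x (((distance between loose_ball and case_left below 0.085 m and horizontal distance between case_left and tray below 0.04 m and height (world z) of case_left between 0.08 and 0.25 m and angle between case_left's own z axis and vertical below 0.2 rad and linear speed of case_left below 0.03 m/s and contact force between the fingers and case_left above 2 N and ((horizontal distance between case_right and bay_left below 0.02 m or horizontal distance between case_right and bay_middle below 0.02 m or horizontal distance between case_right and bay_right below 0.02 m) and height (world z) of case_right between 0.003 and 0.016 m and angle between case_right's own z axis and vertical below 0.1 rad and angle between the x axis of case_right and the x axis of rack, either way round below 0.17 rad and linear speed of case_right below 0.02 m/s) and ((horizontal distance between case_stray and bay_left below 0.02 m or horizontal distance between case_stray and bay_middle below 0.02 m or horizontal distance between case_stray and bay_right below 0.02 m) and height (world z) of case_stray between 0.003 and 0.016 m and angle between case_stray's own z axis and vertical below 0.1 rad and angle between the x axis of case_stray and the x axis of rack, either way round below 0.17 rad and linear speed of case_stray below 0.02 m/s)) or (distance between loose_ball and case_right below 0.085 m and horizontal distance between case_right and tray below 0.04 m and height (world z) of case_right between 0.08 and 0.25 m and angle between case_right's own z axis and vertical below 0.2 rad and linear speed of case_right below 0.03 m/s and contact force between the fingers and case_right above 2 N and ((horizontal distance between case_left and bay_left below 0.02 m or horizontal distance between case_left and bay_middle below 0.02 m or horizontal distance between case_left and bay_right below 0.02 m) and height (world z) of case_left between 0.003 and 0.016 m and angle between case_left's own z axis and vertical below 0.1 rad and angle between the x axis of case_left and the x axis of rack, either way round below 0.17 rad and linear speed of case_left below 0.02 m/s) and ((horizontal distance between case_stray and bay_left below 0.02 m or horizontal distance between case_stray and bay_middle below 0.02 m or horizontal distance between case_stray and bay_right below 0.02 m) and height (world z) of case_stray between 0.003 and 0.016 m and angle between case_stray's own z axis and vertical below 0.1 rad and angle between the x axis of case_stray and the x axis of rack, either way round below 0.17 rad and linear speed of case_stray below 0.02 m/s)) or (distance between loose_ball and case_stray below 0.085 m and horizontal distance between case_stray and tray below 0.04 m and height (world z) of case_stray between 0.08 and 0.25 m and angle between case_stray's own z axis and vertical below 0.2 rad and linear speed of case_stray below 0.03 m/s and contact force between the fingers and case_stray above 2 N and ((horizontal distance between case_left and bay_left below 0.02 m or horizontal distance between case_left and bay_middle below 0.02 m or horizontal distance between case_left and bay_right below 0.02 m) and height (world z) of case_left between 0.003 and 0.016 m and angle between case_left's own z axis and vertical below 0.1 rad and angle between the x axis of case_left and the x axis of rack, either way round below 0.17 rad and linear speed of case_left below 0.02 m/s) and ((horizontal distance between case_right and bay_left below 0.02 m or horizontal distance between case_right and bay_middle below 0.02 m or horizontal distance between case_right and bay_right below 0.02 m) and height (world z) of case_right between 0.003 and 0.016 m and angle between case_right's own z axis and vertical below 0.1 rad and angle between the x axis of case_right and the x axis of rack, either way round below 0.17 rad and linear speed of case_right below 0.02 m/s)))); the arm keeps its last pose, push and grip.
It fails at once if a bystander (nozzle, tape measure, blue tape roll or coupon) is moved more than 30 mm (distance of any of nozzle, tape_measure, blue_tape, coupon from where it was at the start of the episode above 0.03 m).
It also fails if it takes over 72 s, if anything falls off the work surface, if the arm or the gripper's body presses on something with over 40 N, if the wrist force passes 120 N, or if a joint passes its speed limit or range.

## Working session

There is one attempt and no reset: what is moved stays moved. The work goes in short steps, Python scripts to look and compute and a shell command to move; the robot and the scene stay as the last step left them, time stands still between calls to the robot, and variables do not carry over. Pictures are saved under pics/ and viewed, at most 10 in all, crops included, and the job is handed in when it is done.

```bash
mkdir -p pics; ls
python3 - <<'E'
from plant import robot, read_camera
import cv2,numpy as np
for n in("top","side"):
    c=read_camera(n); cv2.imwrite(f"pics/{n}0.png",c["image"]); print(n,c["K"].tolist(),np.round(c["extrinsics"],4).tolist())
print(robot.read_state())
E
```

```text
pics
top [[476.9650626809637, 0.0, 260.29546585399413], [0.0, 476.9650626809637, 195.05411993137164], [0.0, 0.0, 1.0]] [[0.0032, -1.0, -0.0061, 0.1277], [-0.9981, -0.0028, -0.0616, 0.457], [0.0615, 0.0063, -0.9981, 1.552], [0.0, 0.0, 0.0, 1.0]]
side [[417.3610865110634, 0.0, 256.82474698237604], [0.0, 417.3610865110634, 190.64109285184907], [0.0, 0.0, 1.0]] [[-0.9997, 0.0081, 0.0242, 0.4735], [-0.0175, 0.4708, -0.8821, 0.0112], [-0.0185, -0.8822, -0.4705, 1.4289], [0.0, 0.0, 0.0, 1.0]]
{'t': 0.1, 'q': array([ 1.26459645e+00,  1.31073806e-01,  1.48917380e+00, -3.00278893e-05,
        1.52299209e+00, -8.54032220e-02]), 'dq': array([ 5.31621764e-04, -1.17556606e-03, -4.33335884e-03,  7.89684140e-05,
       -1.29939208e-03, -1.13016901e-03]), 'joint_torque': array([ 1.15936564e-03, -5.61333239e+01, -4.93104136e+01,  7.71756889e-02,
        2.88474967e-02, -8.41064434e-05]), 'tool_pos': array([0.13124024, 0.58494522, 0.21769754]), 'orientation': array([-3.46088035e-01, -3.12217754e+00,  2.54665384e-03]), 'force': array([0.47761751, 0.16981273, 0.32804496]), 'wrist_torque': array([-0.03890672,  0.01968146, -0.03579536]), 'gripper_force': 0.0, 'opening': 0.0933000762991823}
```

View pics/top0.png

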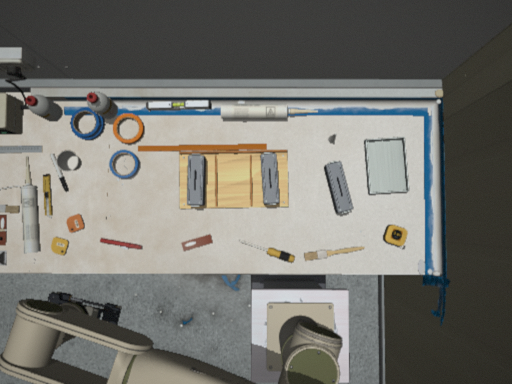

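View pics/side0.png

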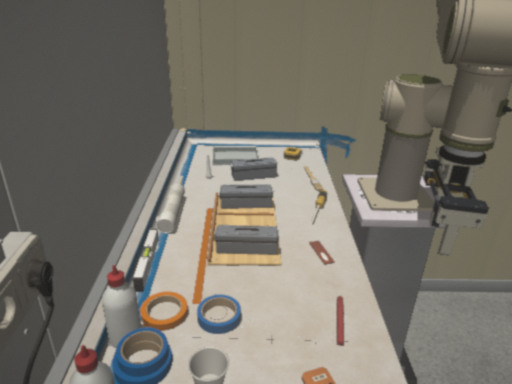

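```bash
cat > h.py <<'E'
from plant import robot, read_camera
import cv2,numpy as np
def ray(c,uv,z):
    E=c["extrinsics"];R=E[:3,:3];o=-R.T@E[:3,3]
    d=R.T@np.array([(uv[0]-c["K"][0,2])/c["K"][0,0],(uv[1]-c["K"][1,2])/c["K"][1,1],1])
    return (o+d*(z-o[2])/d[2])[:2]
def rect(c,m,z):
    "largest blob of mask -> world centre, size, yaw of long side at height z"
    k=max(cv2.findContours(m,0,1)[0],key=cv2.contourArea)
    p=np.array([ray(c,q[0],z) for q in k],np.float32)*1000
    b=cv2.boxPoints(cv2.minAreaRect(p)); e=[b[1]-b[0],b[2]-b[1]]; e.sort(key=np.linalg.norm)
    a=np.degrees(np.arctan2(e[1][1],e[1][0])); a=(a+90)%180-90
    return np.round(b.mean(0)),[round(float(np.linalg.norm(x))) for x in e],round(float(a),1)
E
python3 - <<'E'
from h import *
c=read_camera("top");im=c["image"];hsv=cv2.cvtColor(im,cv2.COLOR_BGR2HSV)
def win(m,x0,x1,y0,y1):
    o=np.zeros_like(m);o[y0:y1,x0:x1]=m[y0:y1,x0:x1];return o
wood=cv2.inRange(hsv,(8,60,90),(30,255,255)); gm=cv2.inRange(hsv,(0,0,20),(180,90,150))
w=cv2.morphologyEx(win(wood,175,295,151,212),cv2.MORPH_CLOSE,np.ones((45,45)))
print("rack",rect(c,w,.008))
for n,b,z in(("L",(183,212,145,212),.068),("R",(257,285,145,212),.068),("S",(322,358,155,220),.06)):
    print(n,rect(c,cv2.morphologyEx(win(gm,*b),cv2.MORPH_OPEN,np.ones((3,3))),z))
k=[ (365,139),(404,137),(408,191),(369,194)]
print("tray",[np.round(ray(c,q,.025)*1000) for q in k],np.round(np.mean([ray(c,q,.025) for q in k],0)*1000))
print("nozzle",ray(c,(334,141),0),"tapem",ray(c,(396,235),.03))
print("wood rows",[ (np.flatnonzero(wood[:,x])[[0,-1]]) for x in(225,240)])
cv2.imwrite("pics/crop.png",cv2.resize(im[125:255,170:420],None,fx=3.2,fy=3.2,interpolation=cv2.INTER_CUBIC))
E
```

```text
rack (array([509., 220.], dtype=float32), [189, 358], -89.8)
L (array([504., 333.], dtype=float32), [60, 167], -1.2)
R (array([503.,  98.], dtype=float32), [54, 175], 3.7)
S (array([ 476., -119.], dtype=float32), [60, 170], 14.2)
tray [array([ 641., -214.]), array([ 648., -342.]), array([ 471., -352.]), array([ 460., -225.])] [ 555. -283.]
nozzle [ 0.63883424 -0.11609657] tapem [ 0.32768138 -0.30972788]
wood rows [array([145, 207]), array([144, 207])]
```

View pics/crop.png

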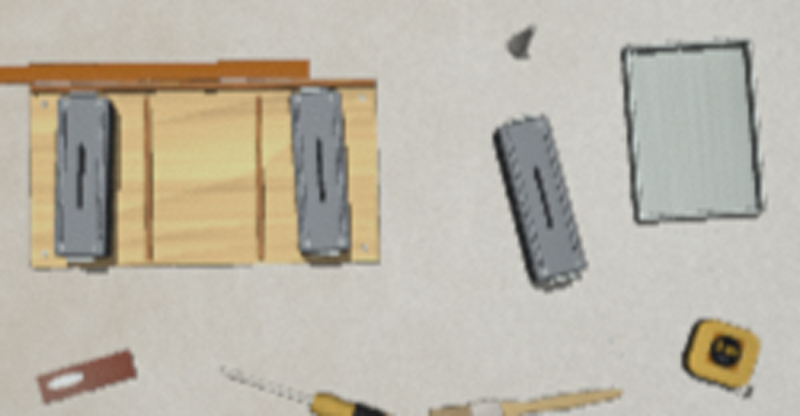

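The top view shows the rack (cols 180–288), the two racked cases at (196,180) and (270,180), the stray at (339,188) with the nozzle at (333,138), and the tray at (386,165). I'll go to the stray first.

```bash
python3 -m inch '[300,-285,-40,13,100,300,-285,-40,13,100,300,-285,-40,13,100,300,-285,-40,13,100,300,-285,-40,13,100,300,-285,-40,13,100,300,-285,-40,13,100,300,-285,-40,13,100,300,-285,-40,13,100,300,-285,-40,13,100]' 25
python3 -m inch '[45,-419,-30,14,100,45,-419,-30,14,100,45,-419,-30,14,100,45,-419,-30,14,100,45,-419,-30,14,100,45,-419,-30,14,100,45,-419,-30,14,100,45,-419,-30,14,100,45,-419,-30,14,100,45,-419,-30,14,100]'
```

```text
t: 0.98
tool_pos: [0.4321, 0.299, 0.1784]
orientation: [0.01, -3.142, -0.0]
force: [-0.4, 0.2, 0.4]
opening: 0.0931
gripper_force: 0.0
t: 1.82
tool_pos: [0.4743, -0.1068, 0.1495]
orientation: [-0.392, 3.117, 0.0]
force: [0.2, -0.9, -0.3]
opening: 0.0929
gripper_force: 0.0
```

```bash
cat >> h.py <<'E'
from scipy.spatial.transform import Rotation as Ro
def wshot(name):
    s=robot.read_state(); c=read_camera("wrist"); cv2.imwrite(f"pics/{name}.png",c["image"])
    c["T"]=np.eye(4); c["T"][:3,:3]=Ro.from_rotvec(s["orientation"]).as_matrix(); c["T"][:3,3]=s["tool_pos"]; c["s"]=s
    return c
def wray(c,uv,z):
    K=c["K"]; a=np.array([(uv[0]-K[0,2])/K[0,0],(uv[1]-K[1,2])/K[1,1]]); r=np.linalg.norm(a)+1e-9
    M=c["T"]@c["mount"]; d=M[:3,:3]@np.r_[a/r*np.sin(r),np.cos(r)]; o=M[:3,3]
    return (o+d*(z-o[2])/d[2])[:2]*1000
E
python3 - <<'E'
from h import *
c=wshot("w1"); print(c["K"].tolist(),np.round(c["mount"],3).tolist(),c["s"]["tool_pos"])
E
```

```text
[[297.3186396354542, 0.0, 253.97239418778054], [0.0, 297.3186396354542, 186.6980935196559], [0.0, 0.0, 1.0]] [[-0.0, -0.958, -0.286, 0.08], [1.0, 0.0, -0.001, 0.001], [0.001, -0.286, 0.958, -0.166], [0.0, 0.0, 0.0, 1.0]] [ 0.47427598 -0.10676922  0.14948565]
```

View pics/w1.png

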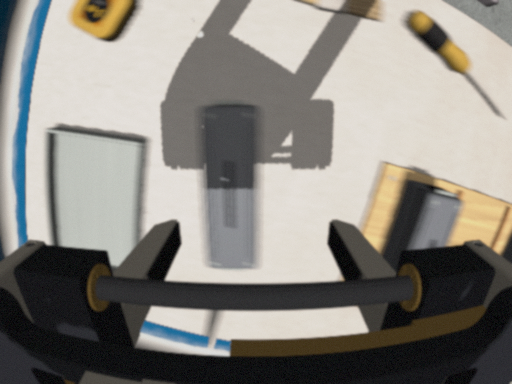

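The wrist view shows the stray case nearly aligned with the tool, with its corners near (206,105), (257,105), (256,267) and (209,267). The tray is on the left.

Run:
```python
from h import *
c=wshot("w2")
P=np.array([wray(c,q,.06) for q in((206,105),(257,105),(256,267),(209,267))]);print(np.round(P),np.round(P.mean(0)))
d=P[2:].mean(0)-P[:2].mean(0);print(np.linalg.norm(d),np.degrees(np.arctan2(d[1],d[0])))
print("tray",[np.round(wray(c,q,.025)) for q in((53,127),(146,138))])
T=c["T"][:3,:3];print("tool y ang",np.degrees(np.arctan2(T[1,1],T[0,1])), c["s"]["tool_pos"])
```

```text
[[ 409. -172.]
 [ 399. -130.]
 [ 551.  -92.]
 [ 563. -138.]] [ 481. -133.]
157.05613318926675 13.234851455353576
tray [array([ 467., -354.]), array([ 457., -232.])]
tool y ang 104.14607298542819 [ 0.47435045 -0.11368472  0.14907734]
```

```bash
python3 -m inch '[-14,-17,-30,-0.5,100,-14,-17,-60,-0.5,100,-14,-17,-90,-0.5,100,-14,-17,-110,-0.5,100,-14,-17,-121,-0.5,100,-14,-17,-121,-0.5,100,-14,-17,-121,-0.5,0,-14,-17,-121,-0.5,0,-14,-17,-121,-0.5,0,-14,-17,-121,-0.5,0]' 12
python3 -m inch '[0,0,0,0,0,0,0,0,0,0,0,0,0,0,0,0,0,15,0,0,0,0,30,0,0,0,0,45,0,0,0,0,60,0,0,0,0,70,0,0,0,0,70,0,0,0,0,70,0,0]'
python3 - <<'E'
from h import *
s=robot.read_state();print(s["force"],s["wrist_torque"],s["tool_pos"])
c=read_camera("side");cv2.imwrite("pics/s2.png",cv2.resize(c["image"][110:240,180:340],None,fx=4,fy=4))
E
```

```text
t: 2.75
tool_pos: [0.462, -0.1221, 0.0303]
orientation: [-0.379, 3.116, -0.002]
force: [-0.0, -0.1, -0.3]
opening: 0.071
gripper_force: 0.0
t: 3.58
tool_pos: [0.4606, -0.1216, 0.0984]
orientation: [-0.379, 3.118, 0.0]
force: [-0.3, 0.3, -4.1]
opening: 0.052
gripper_force: 12.0
[-0.28498912  0.33029281 -4.09148595] [-0.01211225  0.11015719  0.02412734] [ 0.46062737 -0.12160892  0.09842659]
```

View pics/s2.png

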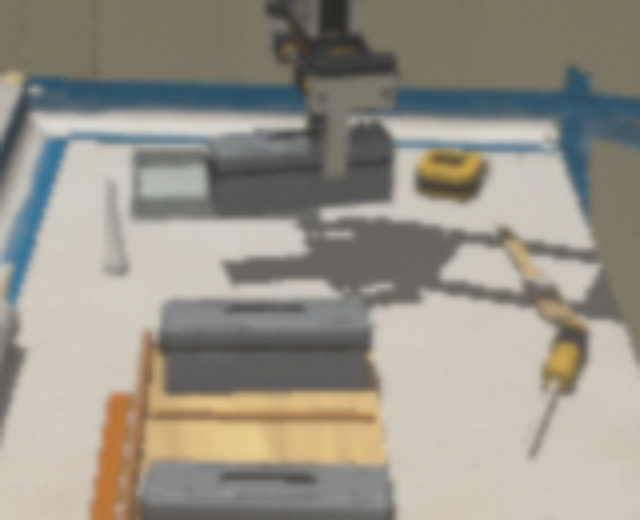

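```bash
for i in 1; do python3 -m inch '[0,0,0,0,0,0,0,0,0,0,0,0,0,0,0]' 8; python3 -c "from h import *;s=robot.read_state();print(s['wrist_torque'])"; python3 -m inch '[0,0,0,0,0,0,0,0,0,0,0,0,0,0,0]' 6;python3 -c "from h import *;s=robot.read_state();print(s['wrist_torque'])"; done
python3 - <<'E'
from h import *
c=read_camera("side");cv2.imwrite("pics/s3.png",cv2.resize(c["image"][110:190,220:320],None,fx=5,fy=5))
E
```

```text
t: 3.88
tool_pos: [0.46, -0.1214, 0.0977]
orientation: [0.378, -3.117, -0.001]
force: [0.1, -0.6, -4.1]
opening: 0.0523
gripper_force: 8.0
[ 0.04216447  0.1345219  -0.04516414]
t: 4.13
tool_pos: [0.4606, -0.1217, 0.0985]
orientation: [0.379, -3.118, -0.0]
force: [0.6, -0.2, -2.9]
opening: 0.052
gripper_force: 6.0
[-0.00790022  0.10141472  0.01487893]
```

View pics/s3.png

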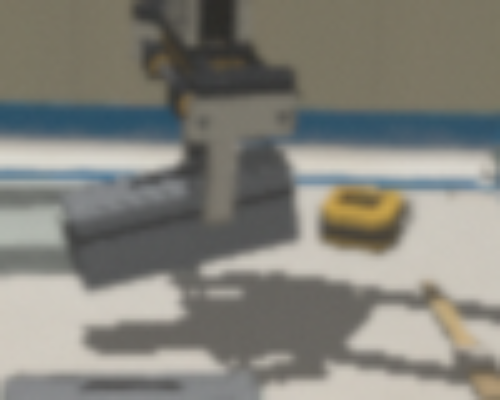

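```bash
cat >> h.py <<'E'
def tilt(a,box=(200,320,110,215)):
    "tip of the held case (far end down +), from its lower edge in the side view, cast on the plane of its left side"
    c=read_camera("side"); g=cv2.cvtColor(c["image"],cv2.COLOR_BGR2GRAY); p=robot.read_state()["tool_pos"]
    n=np.array([-np.sin(a),np.cos(a),0]); u=np.array([np.cos(a),np.sin(a),0]); p0=p+n*.026
    E=c["extrinsics"];R=E[:3,:3];o=-R.T@E[:3,3]
    m=cv2.inRange(g,0,80); x0,x1,y0,y1=box; w=np.zeros_like(m); w[y0:y1,x0:x1]=m[y0:y1,x0:x1]
    uv=c["K"]@(E[:3,:3]@p0+E[:3,3]); px=(uv[:2]/uv[2]).astype(int); out=[]
    for x in range(x0,x1):
        col=np.flatnonzero(w[:,x])
        if len(col)<5: continue
        d=R.T@np.linalg.solve(c["K"],[x,col[-1]+.5,1]); q=o+d*((p0-o)@n)/(d@n); out.append([(q-p)@u,q[2]])
    out=np.array(out); out=out[(out[:,0]>-.05)&(out[:,0]<.07)]
    k=np.polyfit(out[:,0],out[:,1],1); r=out[:,1]-np.polyval(k,out[:,0]); k=np.polyfit(*out[abs(r)<.006].T,1)
    return round(-np.degrees(np.arctan(k[0])),1),len(out),np.round(np.median(abs(r)),4)
E
python3 -c "
from h import *;print(tilt(.236));s=robot.read_state();print(s['force'],s['wrist_torque'])"
python3 -m inch '[0,0,0,0,0,0,0,0,0,0]' 6
python3 -c "
from h import *;print(tilt(.236));s=robot.read_state();print(s['force'],s['wrist_torque'])"
python3 -m inch '[0,0,0,0,0,0,0,0,0,0]' 6
python3 -c "
from h import *;print(tilt(.236));s=robot.read_state();print(s['force'],s['wrist_torque'])"
```

```text
(np.float64(-6.3), 34, np.float64(0.0347))
[ 0.75215932 -0.52437058 -3.83369331] [ 0.05879696  0.10085256 -0.00803395]
t: 4.4
tool_pos: [0.4607, -0.1217, 0.0987]
orientation: [-0.379, 3.119, -0.0]
force: [0.1, 0.4, -3.2]
opening: 0.0522
gripper_force: 6.0
(np.float64(-6.3), 34, np.float64(0.0351))
[ 0.65751408 -0.36233231 -3.41029674] [-0.02190578  0.06628964 -0.03914642]
t: 4.62
tool_pos: [0.4607, -0.1217, 0.0987]
orientation: [-0.379, 3.119, -0.0]
force: [-0.3, -0.0, -3.8]
opening: 0.052
gripper_force: 6.0
(np.float64(-6.3), 34, np.float64(0.0407))
[ 0.71273436 -0.30609636 -3.83355153] [-0.00491823  0.08324528 -0.03338383]
```

```bash
python3 -m inch '[0,0,0,0,0]' 25
python3 - <<'E'
from h import *
c=read_camera("side");g=cv2.cvtColor(c["image"],cv2.COLOR_BGR2GRAY)
print(g[135:185:3,236:284:4])
cv2.imwrite("pics/s4.png",cv2.resize(c["image"][110:190,220:320],None,fx=5,fy=5))
E
```

```text
t: 4.75
tool_pos: [0.4607, -0.1217, 0.0987]
orientation: [-0.379, 3.119, -0.0]
force: [-0.4, -0.3, -3.7]
opening: 0.0517
gripper_force: 25.0
[[ 80  75  77  81  80  90 101 120 119 120 112  76]
 [150 142 138 131 120 104  94 120  97  81 104 108]
 [212 211 209 206 202 150  74 120  81  75  92 196]
 [141 148 153 156 144  76  77 118  81  84  85 187]
 [144 153 132  92 123 130  88 119  87  80  66 175]
 [130 135 132 124 118  94  91 120  68  78  85 180]
 [143 127 105  89  81  68  83 108  85  85  85 168]
 [ 97  86  76  67  81  86  86  86  86  84  86 152]
 [ 66  76  88  87  87  87  85  85  93 145 187 199]
 [ 79  88  87  87  87  87 110 170 199 201 200 202]
 [117  86  87  91 131  97 126 122 106 123 113 139]
 [187 108 166 199 202 144 119 164 131 101 100 100]
 [204 202 203 204 204 153 100 100 100 100 100 101]
 [195 188 146 143 142 108 101 101 100 101 101 102]
 [154 101 101 101 100 101 100 101 102 101 102 101]
 [198 133 129 129 177 178 174 101 101 107 127 101]
 [196 197 196 197 197 196 195 167 113 139 109 103]]
```

View pics/s4.png

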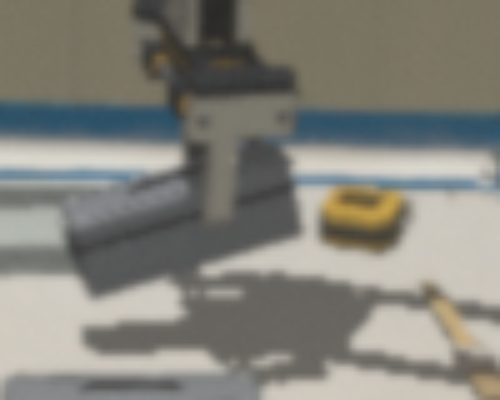

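```bash
sed -i 's/inRange(g,0,80)/inRange(g,0,94)/' h.py
cat > t.py <<'E'
import sys
from h import *
print(tilt(float(sys.argv[1])));s=robot.read_state();print(s['force'].round(1),s['wrist_torque'].round(3))
E
python3 t.py .236
python3 -m inch '[0,0,0,0,0,0,0,0,0,0]' 5 | grep t:
python3 t.py .236
python3 -m inch '[0,0,0,0,0,0,0,0,0,0]' 4 | grep t:
python3 t.py .236
```

```text
(np.float64(-6.7), 34, np.float64(0.0363))
[ 0.5  0.4 -3.9] [ 0.09   0.065 -0.005]
t: 5.02
(np.float64(-6.7), 34, np.float64(0.0364))
[ 0.2 -0.3 -3.8] [0.019 0.045 0.047]
t: 5.23
(np.float64(-6.7), 34, np.float64(0.0373))
[-1.6  0.7 -4.2] [-0.033  0.008  0.021]
```

```bash
sed -i 's/110,215)/110,182)/' h.py
python3 -m inch '[0,0,0,0,0]' 25 | grep t:
python3 t.py .236
python3 - <<'E'
from h import *
cv2.imwrite("pics/s5.png",cv2.resize(read_camera("side")["image"][110:200,220:320],None,fx=4,fy=4))
E
```

```text
t: 5.37
(np.float64(35.5), 33, np.float64(0.0019))
[ 1.2  0.3 -3.9] [0.026 0.038 0.044]
```

View pics/s5.png

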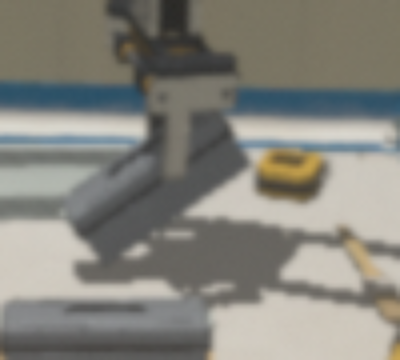

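```bash
python3 -m inch '[0,0,-12,0,0,0,0,-24,0,0,0,0,-36,0,0,0,0,-48,0,0,0,0,-58,0,0,0,0,-66,0,0,0,0,-70,0,0,0,0,-70,0,0,0,0,-70,0,75,0,0,-70,0,75]' 5
python3 t.py .236
python3 -m inch '[0,0,0,0,75,0,0,0,0,75,17.5,4,0,0,75,17.5,4,0,0,75]' 40
python3 - <<'E'
from h import *
c=wshot("w3")
E
```

```text
t: 6.3
tool_pos: [0.461, -0.1218, 0.0286]
orientation: [-0.379, 3.118, -0.0]
force: [0.4, 0.6, 0.2]
opening: 0.0609
gripper_force: 0.0
(np.float64(-3.0), 33, np.float64(0.0007))
[0.1 0.1 0.5] [0.02  0.006 0.008]
t: 6.68
tool_pos: [0.4803, -0.1177, 0.0294]
orientation: [-0.378, 3.116, -0.001]
force: [0.6, -0.1, 1.3]
opening: 0.0697
gripper_force: 0.0
```

View pics/w3.png

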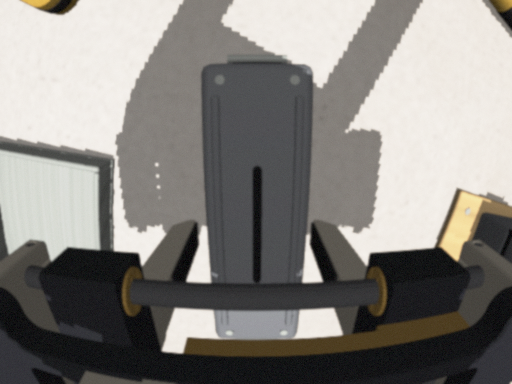

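The case is back down flat; its near top edge is at row 64 and its far edge at row 338.

```bash
python3 - <<'E'
from h import *
c=wshot("w4"); A=wray(c,(258,64),.06);B=wray(c,(256,338),.06);m=(A+B)/2;t=c["s"]["tool_pos"][:2]*1000
u=(B-A)/np.linalg.norm(B-A);print(A,B,np.linalg.norm(B-A),m,t,"along",(m-t)@u,"ang",np.degrees(np.arctan2(u[1],u[0])))
E
python3 -m inch '[0,0,0,0,0,0,0,0,0,0,0,0,0,0,0,0,0,15,0,0,0,0,40,0,0,0,0,70,0,0,0,0,90,0,0,0,0,90,0,0,0,0,90,0,0]' 40
cat > avg.py <<'E'
from h import *
F=[]
for i in range(8):
    read_camera("top"); s=robot.read_state(); F.append(np.r_[s["force"],s["wrist_torque"]])
F=np.array(F);print(F.mean(0).round(3),F.std(0).round(3))
E
python3 avg.py
```

```text
[ 384.17841688 -138.45132228] [ 535.84932284 -101.53497473] 156.09894436731076 [ 460.01386986 -119.9931485 ] [ 479.19622325 -117.76998442] along -19.163973386486255 ang 13.679661439047408
t: 7.53
tool_pos: [0.4786, -0.118, 0.1189]
orientation: [-0.378, 3.117, -0.001]
force: [-0.8, -0.3, -4.8]
opening: 0.0516
gripper_force: 40.0
[ 0.064 -0.094 -4.087  0.038 -0.021  0.   ] [0.414 0.431 0.57  0.035 0.036 0.046]
```

```bash
python3 t.py .236
python3 -m inch '[0,0,0,0,0,0,0,0,0,0]' 5 | grep t:
python3 t.py .236
python3 -m inch '[0,0,0,0,0,0,0,0,0,0]' 4 | grep t:
python3 t.py .236; python3 -m inch '[0,0,0,0,0]' 40|grep t: ;  python3 avg.py; python3 t.py .236
```

```text
(np.float64(0.6), 33, np.float64(0.001))
[ 0.8 -0.  -3.2] [ 0.026 -0.06  -0.028]
t: 8.15
(np.float64(-0.6), 33, np.float64(0.0011))
[-0.5 -0.5 -4. ] [ 0.033 -0.042  0.01 ]
t: 8.37
(np.float64(-3.0), 33, np.float64(0.0012))
[ 0.3  0.3 -2.8] [ 0.066 -0.076  0.039]
t: 8.5
[ 0.166  0.03  -3.567  0.035 -0.023  0.004] [0.283 0.358 0.52  0.029 0.019 0.02 ]
(np.float64(-7.6), 33, np.float64(0.0008))
[-0.3  0.9 -4.9] [ 0.1   -0.041  0.008]
```

```bash
cat > near.py <<'E'
import sys
from h import *
# centre of the gripped/straddled case along its length, from the near top edge in the wrist view
z=float(sys.argv[1]); c=wshot("wn"); g=cv2.cvtColor(c["image"],cv2.COLOR_BGR2GRAY).astype(int); P=[]
for u in (228,235,280,287):
    v=150
    while v>2 and g[v,u]<95: v-=1
    P.append(wray(c,(u,v),z)); print(u,v,P[-1].round(1))
R=c["T"][:3,:3]; ux=R[:2,0]; ux=ux*np.sign(ux[0]); t=c["s"]["tool_pos"][:2]*1000
L=np.array([(p-t)@ux for p in P]); d=(np.mean(P[2:],0)-np.mean(P[:2],0)); 
print("tool",t.round(1),"centre ahead of tool along case by",(np.median(L)+78).round(1),"edge yaw",np.degrees(np.arctan2(d[0],-d[1])).round(1), "tool yaw",np.degrees(np.arctan2(ux[1],ux[0])).round(1))
E
python3 -m inch '[0,0,-15,0,0,0,0,-30,0,0,0,0,-45,0,0,0,0,-60,0,0,0,0,-72,0,0,0,0,-82,0,0,0,0,-90,0,0,0,0,-90,0,0,0,0,-90,0,75,0,0,-90,0,75]' 6
python3 -m inch '[0,0,0,0,75,0,0,0,0,75,-17,-4,0,0,75,-17,-4,0,0,75]' 40
python3 near.py .06
```

```text
t: 9.78
tool_pos: [0.4788, -0.118, 0.0294]
orientation: [-0.379, 3.118, -0.001]
force: [0.4, -0.4, 0.6]
opening: 0.0611
gripper_force: 0.0
t: 10.12
tool_pos: [0.4596, -0.1219, 0.0285]
orientation: [0.379, -3.117, -0.0]
force: [-0.5, 0.1, -0.4]
opening: 0.0698
gripper_force: 0.0
228 109 [ 387.8 -150.7]
235 109 [ 387.  -147.6]
280 109 [ 382.2 -128. ]
287 134 [ 392.4 -122. ]
tool [ 459.6 -121.9] centre ahead of tool along case by 1.4 edge yaw -179.7 tool yaw 13.9
```

```bash
python3 -m inch '[0,0,0,0,0,0,0,0,0,0,0,0,0,0,0,0,0,20,0,0,0,0,60,0,0,0,0,100,0,0,8,60,120,-3,0,12,100,120,-6,0,16,140,120,-9,0,20,180,120,-12,0]' 40
python3 -m inch '[23,162,0,-2,0,23,162,0,-2,0,23,162,0,-2,0,23,162,0,-2,0,23,162,0,-2,0,23,162,0,-2,0,23,162,0,-2,0]'
python3 near.py .152
python3 avg.py
```

```text
t: 11.0
tool_pos: [0.4798, 0.0432, 0.1491]
orientation: [-0.045, 3.14, 0.0]
force: [1.1, -0.6, -3.6]
opening: 0.052
gripper_force: 39.9
t: 11.58
tool_pos: [0.5018, 0.2035, 0.1475]
orientation: [-0.002, -3.14, 0.002]
force: [0.3, -0.7, -4.0]
opening: 0.0518
gripper_force: 39.9
228 107 [424.6 190.3]
235 106 [424.1 194.1]
280 106 [424.1 218.4]
287 131 [437.8 222.4]
tool [501.8 203.5] centre ahead of tool along case by 0.6 edge yaw 166.9 tool yaw -0.1
[ 0.577 -0.288 -4.177  0.02   0.012 -0.008] [0.474 0.442 0.364 0.023 0.025 0.026]
```

```bash
python3 -m inch '[1,16.5,-30,0,0,1,16.5,-60,0,0,1,16.5,-85,0,0,1,16.5,-100,0,0,1,16.5,-106,0,0,1,16.5,-109,0,0,1,16.5,-111,0,0,1,16.5,-111,0,0,1,16.5,-111,0,70,1,16.5,-111,0,70]'
python3 -m inch '[0,0,0,0,70,0,0,0,0,70,0,0,30,0,70,0,0,70,0,80,0,0,110,0,90,0,0,120,0,100]'
python3 - <<'E'
from h import *
c=read_camera("top");g=cv2.cvtColor(c["image"],cv2.COLOR_BGR2GRAY);cv2.imwrite("pics/t2.png",c["image"][140:215,170:300])
c=wshot("w5");hsv=cv2.cvtColor(c["image"],cv2.COLOR_BGR2HSV)
m=cv2.inRange(hsv,(0,0,20),(180,110,140)); 
print(c["s"]["tool_pos"],c["s"]["force"])
E
```

```text
t: 12.87
tool_pos: [0.505, 0.2204, 0.0391]
orientation: [0.004, 3.139, 0.002]
force: [-0.3, 0.2, 0.5]
opening: 0.0609
gripper_force: 0.0
t: 13.37
tool_pos: [0.507, 0.2212, 0.1653]
orientation: [0.004, 3.132, 0.005]
force: [0.9, -0.2, 1.4]
opening: 0.0804
gripper_force: 0.0
[0.50735179 0.22134043 0.16510385] [0.76198191 0.49820764 1.04571292]
```

```bash
python3 -m inch '[-4,-40,0,1,100,-4,-80,0,2,100,-4,-121,0,3.5,100,-4,-121,0,3.5,100,-4,-121,-40,3.5,100,-4,-121,-80,3.5,100,-4,-121,-110,3.5,100,-4,-121,-127,3.5,100,-4,-121,-127,3.5,100]'
python3 near.py .068
```

```text
t: 14.22
tool_pos: [0.4941, 0.0987, 0.024]
orientation: [0.091, -3.13, 0.001]
force: [-1.6, -0.5, -0.7]
opening: 0.093
gripper_force: 0.0
228 131 [427.3  84.8]
235 131 [427.2  87.7]
280 130 [425.7 106.3]
287 125 [423.4 109.1]
tool [494.1  98.7] centre ahead of tool along case by 10.3 edge yaw -172.7 tool yaw 3.3
```

```bash
python3 -m inch '[-8,0,6,0.7,80,-8,0,12,0.7,60,-8,0,12,0.7,0,-8,0,12,0.7,0,-8,0,12,0.7,0,-8,0,12,0.7,0,-8,0,30,0.7,0,-8,0,60,0.7,0,-8,0,95,0.7,0,-8,0,120,0.7,0]' 40
python3 avg.py
python3 -m inch '[-25,-224,0,0,0,-25,-224,0,0,0,-25,-224,0,0,0,-25,-224,0,0,0,-25,-224,0,0,0,-25,-224,0,0,0,-25,-224,0,0,0,-25,-224,-20,0,0,-25,-224,-30,0,0,-25,-224,-30,0,0]'
sleep 0; python3 avg.py; python3 near.py .135
```

```text
t: 15.1
tool_pos: [0.4909, 0.0989, 0.1515]
orientation: [0.111, -3.138, 0.0]
force: [1.1, 0.2, -6.1]
opening: 0.0515
gripper_force: 40.0
[ 0.917  0.462 -5.766  0.023  0.068  0.006] [1.332 0.359 2.621 0.037 0.149 0.027]
t: 16.33
tool_pos: [0.4636, -0.1235, 0.1162]
orientation: [0.111, -3.133, -0.005]
force: [-1.4, 1.3, -6.4]
opening: 0.0518
gripper_force: 40.0
[ 0.586  0.018 -5.87   0.014  0.145 -0.02 ] [0.3   0.449 0.429 0.021 0.031 0.022]
228 133 [ 404.1 -142. ]
235 135 [ 404.9 -138.4]
280 134 [ 402.7 -115.3]
287 130 [ 400.4 -111.8]
tool [ 467.  -124.9] centre ahead of tool along case by 14.3 edge yaw -173.6 tool yaw 4.1
```

```bash
python3 t.py .07
python3 -m inch '[0,0,0,0,0,0,0,0,0,0]' 8 | grep t:
python3 t.py .07
python3 -m inch '[0,0,0,0,0,0,0,0,0,0]' 6 | grep t:
python3 t.py .07; python3 -m inch '[0,0,0,0,0]' 5.5|grep t: ;  python3 t.py .07;python3 -m inch '[0,0,0,0,0]' 40|grep -E 't:|tool_pos'; python3 avg.py; python3 t.py .07
```

```text
(np.float64(2.0), 34, np.float64(0.0007))
[ 0.4  0.8 -6.1] [-0.007  0.149  0.016]
t: 17.0
(np.float64(22.1), 34, np.float64(0.0013))
[-0.3  0.1 -5.3] [-0.002  0.106  0.064]
t: 17.22
(np.float64(45.8), 34, np.float64(0.0565))
[-0.1  0.6 -6.3] [-0.025  0.209  0.026]
t: 17.35
(np.float64(30.1), 35, np.float64(0.0493))
[-0.4 -0.5 -5.9] [ 0.08  -0.033  0.038]
t: 17.48
tool_pos: [0.4666, -0.125, 0.1205]
[ 2.540e-01 -6.100e-02 -6.475e+00  3.200e-02 -6.600e-02  6.000e-03] [0.434 0.485 0.602 0.038 0.02  0.032]h.py:35: RankWarning: Polyfit may be poorly conditioned
  k=np.polyfit(out[:,0],out[:,1],1); r=out[:,1]-np.polyval(k,out[:,0]); k=np.polyfit(*out[abs(r)<.006].T,1)
h.py:35: RankWarning: Polyfit may be poorly conditioned
  k=np.polyfit(out[:,0],out[:,1],1); r=out[:,1]-np.polyval(k,out[:,0]); k=np.polyfit(*out[abs(r)<.006].T,1)
Traceback (most recent call last):
  File "t.py", line 3, in <module>
    print(tilt(float(sys.argv[1])));s=robot.read_state();print(s['force'].round(1),s['wrist_torque'].round(3))
          ~~~~^^^^^^^^^^^^^^^^^^^^
  File "h.py", line 35, in tilt
    k=np.polyfit(out[:,0],out[:,1],1); r=out[:,1]-np.polyval(k,out[:,0]); k=np.polyfit(*out[abs(r)<.006].T,1)
                                                                            ~~~~~~~~~~^^^^^^^^^^^^^^^^^^^^^^^
TypeError: expected non-empty vector for x
```

Run:
```python
from h import *
cv2.imwrite("pics/s6.png",cv2.resize(read_camera("side")["image"][100:210,200:330],None,fx=5,fy=5))
```

View pics/s6.png

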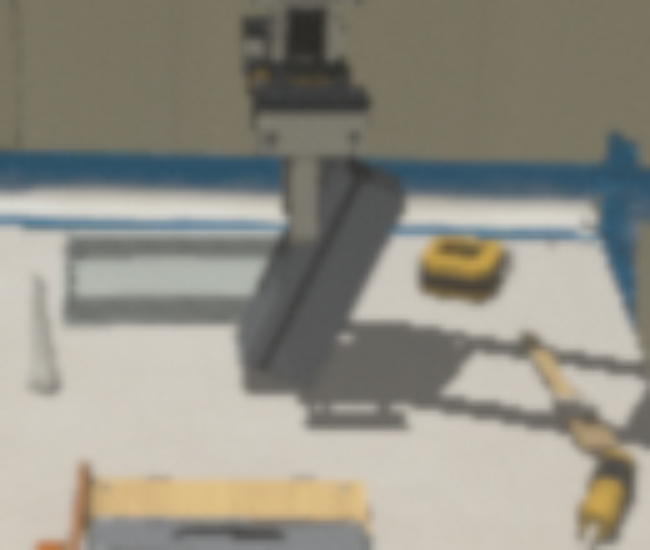

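```bash
python3 -m inch '[0,0,-16,0,0,0,0,-32,0,0,-14,-1,-36,0,0,-28,-2,-40,0,0,-41,-3,-46,0,0,-53,-4,-52,0,0,-64,-5,-61,0,0,-74,-5,-71,0,0,-82,-6,-81,0,0,-89,-6,-91,0,0]' 6
python3 t.py .07
python3 -m inch '[0,0,0,0,0,0,0,0,0,0,0,0,0,0,75,0,0,0,0,75,0,0,0,0,75]' 6
python3 t.py .07; python3 near.py .06
```

```text
t: 18.82
tool_pos: [0.3775, -0.1317, 0.0298]
orientation: [-0.111, 3.138, -0.002]
force: [-1.6, -1.4, -2.9]
opening: 0.0519
gripper_force: 6.0
(np.float64(7.1), 33, np.float64(0.001))
[-1.6 -0.6 -6.8] [-0.199 -0.048 -0.099]
t: 19.28
tool_pos: [0.3789, -0.1314, 0.0306]
orientation: [-0.111, 3.137, -0.002]
force: [-0.1, -0.6, 0.3]
opening: 0.0671
gripper_force: 0.0
(np.float64(-3.8), 32, np.float64(0.0008))
[-0.5 -0.4  0.1] [ 0.024 -0.026 -0.055]
228 94 [ 295.9 -148.2]
235 94 [ 295.7 -145. ]
280 94 [ 294.2 -124.7]
287 97 [ 295.3 -121.4]
tool [ 378.6 -131.3] centre ahead of tool along case by -5.7 edge yaw -177.5 tool yaw 4.1
```

```bash
python3 -m inch '[-6,0,-2,0,75,-6,0,-2,0,0,-6,0,-2,0,0,-6,0,-2,0,0,-6,0,-2,0,0,-6,0,20,0,0,4,0,45,0,0,16,0,60,0,0,16,0,60,0,0,16,0,60,0,0]' 40
python3 avg.py; python3 near.py .12; python3 avg.py
```

```text
t: 20.22
tool_pos: [0.3936, -0.131, 0.0893]
orientation: [-0.112, 3.14, -0.0]
force: [0.3, 0.2, -7.4]
opening: 0.0521
gripper_force: 40.0
[-0.079  0.119 -6.115  0.014  0.121 -0.013] [0.467 0.382 0.512 0.032 0.022 0.037]
228 109 [ 316.9 -147.1]
235 109 [ 316.8 -143.9]
280 109 [ 315.3 -123.7]
287 133 [ 326.  -119.6]
tool [ 392.8 -130.8] centre ahead of tool along case by 1.2 edge yaw 171.0 tool yaw 4.0
[-2.080e-01  1.710e-01 -6.436e+00  6.000e-03  1.230e-01  4.000e-03] [0.535 0.232 0.416 0.042 0.028 0.024]
```

The case in the right bay swung to about 60° and, gripped at its centre, pulls 0.12 N·m off-centre. The stray read about 0.01, so this is the rattler. I'll carry it to the tray.

```bash
python3 -m inch '[10,-10,20,0,0,30,-30,40,0,0,50,-48,60,0,0,72,-69,75,0,0,95,-92,89,0,0,118,-113,89,0,0,138,-132,89,0,0,152,-145,89,0,0,160,-152,89,0,0,161,-153,89,0,0]' 60
python3 -m inch '[0,0,0,0,0,0,0,0,0,0,0,0,0,0,0,0,0,0,0,0]'
python3 avg.py; python3 near.py .21; python3 t.py .07
python3 - <<'E'
from h import *
c=read_camera("top");hsv=cv2.cvtColor(c["image"],cv2.COLOR_BGR2HSV);gm=cv2.inRange(hsv,(0,0,20),(180,90,150))
for n,(x0,x1) in(("L",(183,212)),("M",(219,250))):
    o=np.zeros_like(gm);o[145:212,x0:x1]=gm[145:212,x0:x1];print(n,rect(c,cv2.morphologyEx(o,cv2.MORPH_OPEN,np.ones((3,3))),.068))
c=wshot("w9");g=c["image"];print(c["s"]["tool_pos"],c["s"]["dq"].round(3))
E
```

```text
t: 21.9
tool_pos: [0.5554, -0.2853, 0.1776]
orientation: [0.11, -3.139, -0.0]
force: [-0.0, -1.2, -7.3]
opening: 0.0522
gripper_force: 60.0
t: 22.23
tool_pos: [0.5541, -0.2834, 0.1786]
orientation: [0.112, -3.14, -0.0]
force: [-0.1, 0.3, -6.3]
opening: 0.0517
gripper_force: 60.0
[ 2.200e-02 -1.170e-01 -6.071e+00  1.800e-02  1.140e-01  1.000e-03] [0.631 0.361 0.472 0.052 0.036 0.04 ]
228 109 [ 478.6 -300.3]
235 109 [ 478.4 -297.1]
280 109 [ 476.9 -276.9]
287 133 [ 487.6 -272.8]
tool [ 554.4 -283.9] centre ahead of tool along case by 1.2 edge yaw 171.0 tool yaw 4.1
(np.float64(-42.7), 31, np.float64(0.0143))
[-0.1  0.8 -6.3] [0.015 0.074 0.006]
L (array([504., 333.], dtype=float32), [57, 166], 0.6)
M (array([482., 212.], dtype=float32), [45, 123], -3.5)
[ 0.55444128 -0.28396955  0.17843737] [ 0.001  0.001  0.001 -0.001 -0.001 -0.001]
```

Run:
```python
from h import *
c=read_camera("top");im=c["image"];hsv=cv2.cvtColor(im,cv2.COLOR_BGR2HSV)
m=cv2.inRange(hsv,(95,0,20),(130,140,190))|cv2.inRange(hsv,(0,0,10),(180,60,190))
for n,x0,x1 in(("L",183,214),("M",216,252)):
    o=np.zeros_like(m);o[148:212,x0:x1]=m[148:212,x0:x1];print(n,rect(c,cv2.morphologyEx(o,cv2.MORPH_CLOSE,np.ones((5,5))),.068))
print(cv2.cvtColor(im,cv2.COLOR_BGR2GRAY)[146:212:3,214:256:3])
```

```text
L (array([493., 341.], dtype=float32), [94, 184], 10.2)
M (array([501., 218.], dtype=float32), [101, 179], 0.2)
[[112 115 114 116 114 115 116 112 114 115 116 115 116 114]
 [111 111 111 113 111 103 103 103 114 147 150 125 125 134]
 [ 93  94 100 101  98 155 158 153  98 102 108 104 103  99]
 [176 181 187 173 164 141 143 144 133 174 191 189 145 183]
 [180 179 193 183 127 143 144 143 143  93 182 183 126 187]
 [183 163 194 182 143 146 142 142 147  70 190 191 135 194]
 [185 160 193 182 142 143 142 144 147  74 196 198 142 198]
 [185 163 194 185 141 144 133 145 153  77 200 199 140 202]
 [182 160 196 186 142 145  80 145 150  78 206 206 130 207]
 [188 127 202 192 149 145  50 145 149  79 208 206 135 207]
 [191 124 201 184 151 146  82 144 149  81 209 208 145 201]
 [197 123 206 189 150 146  80 143 155  79 207 202 139 197]
 [185 119 194 181 142 144  77 146 154  71 184 186 133 189]
 [183 118 196 183 154 146  79 144 145  72 193 192 149 195]
 [186 115 189 177 149 143 115 145 142  72 198 193 146 195]
 [177 117 191 180 146 146 143 144 141  80 194 194 145 191]
 [182 144 197 184 143 143 142 145 135  89 202 200 133 199]
 [191 144 195 182 145 142 143 144 142  81 192 194 130 192]
 [180 139 187 175 158 146 145 144 150  84 195 195 162 192]
 [192 123 199 193  85 130 129 127  84  88 193 192 163 193]
 [189 153 185 184 179 138  93  92  94 129 196 195 189 199]
 [200 202 202 205 201 206 206 202 200 203 207 204 205 207]]
```

```bash
python3 -c "
from plant import job;print(job.close_job())"
```

```text
the job is handed in; nothing more can be done
None
```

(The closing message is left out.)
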